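Clamp a petri dish under the bench rocker's spring hold-down

ROBOT

A 6-joint arm with a two-finger parallel gripper is mounted at the origin on a cart in front of the work surface, level with it; the furniture and walls round the work are solid. World frame = base frame: x ahead of the robot, y to its left, z up, the work surface at z = 0. Lengths are in m, angles in rad, forces in N, time in s.
With the tool pointing down it reaches from about 0.275 to 0.725 m from the base axis. Payload 5.6 kg.
Tool frame: the origin (TCP) lies midway between the tips of the shut fingers; the grasp point (between the pads) lies 19 mm behind it; z points along the fingers, y is the line along which they close (so a half turn about z gives the same grasp; the last joint's range is limited). The gripper opens to 85 mm and grips with 20 to 120 N. Pads are 22 mm wide; open, the fingers measure 114 mm over their backs; the gripper's body (76 mm by 85 mm) begins 54 mm behind the grasp point. The pads swing forward as they close: fully open they stand 13 mm farther back than shut.
Start: joints at [1.571, 0.255, 0.108, 0, -1.424, -0.285], TCP at [0.155, 0.528, 0.231] pointing down, gripper open.
Joint ranges: [-2.95, 2.95], [-1.21, 1.97], [-1.09, 1.5], [-2.87, 1.71], [-2.94, -0.07], [-3.05, 3.05]. Speed limits (rad/s): [2.57, 2.57, 3.14, 3.14, 3.14, 3.14].

INTERFACE

Orientations are given as a rotation vector (axis times angle).
In Python, from plant import * gives the robot as it stands.
- The arm moves only by the shell command python3 -m handwheel 'ROWS' [OPENING] [FORCE]. ROWS is JSON, one flat list of numbers, 4 for each row, row after row: the shift along the tool's x, y, z in cm, then the turn about the tool's z in degrees. A call has 1 to 20 rows; each row is the pose to reach, as a shift and turn from the pose commanded when the call began, along the tool's axes at that moment; what a row does not reach only later rows make up. A row lasts 1/8 s, in which the tool goes at most 62.5 mm and 10.7 degrees, less where a joint would pass 70% of its speed; a pose out of reach is approached as far as the arm can. A call with a gripper value outside its range is refused whole. OPENING is the closure, from 0 (fully open) to 1 (shut), set as the call begins (- or left out, the last holds). The fingers move at their own pace and stop on an object; FORCE is the grip in N (left out, the last holds). Time passes only in rows, so rows that repeat a pose let the fingers close. It gives the time, the measured TCP pose, the force, the opening and the grip force at its end, in the units of the state.
- sense(): the state, without advancing time (a new reading comes with each control period).
- capture(name): name is "side" or "top" or "wrist"; returns the picture (420x560x3 uint8, red, green, blue); there is no depth.
- camera_info(name): a dict with "vfov" (degrees; the focal length in pixels is half the picture's height over the tangent of half this angle, whatever the lens; pixels are square), "cx", "cy" (the principal point, pixels), "k1" (the pictures are not rectified: a ray, as slopes to the right and down, at radius r is drawn at 1 + k1 r^2 times it, then the intrinsics apply), "position" and "rotation" of the camera in the world. Camera axes: x right, y up, looking along -z (the intrinsics and any distortion apply to the point x, -y, -z); pixel columns grow to the right and rows downward; lengths in m; the calibration is good to about 2 mm. A picture is of the moment at which its call begins: read the wrist's pose just before it. camera_info takes no time and is no camera call; for the wrist camera it gives the pose at the moment of the call.
- close_job(): hands the job in; it is judged then, once.
The state is a dict: "time_s": time; "qpos": joint angles; "qd": joint speeds; "joint_torque": joint torques, N m; "tool_pos": TCP position; "tool_rot": TCP orientation; "force": force on the tool from outside, world axes, zero at the start; "ft_torque": the same for the moment, N m; "gripper_width": finger opening in m; "grasp_force": force on a finger pad.
Only numpy, scipy, OpenCV 4.12 (cv2) and the standard library are available. Lean on these libraries where they do the work, as an engineer would, in place of code of your own. Each camera call takes 0.05 s, during which the arm holds its last target. There are 200 camera calls.

TASK

Secure the petri dish that lies in the lane on top of the bench rocker: press the long release bar beside the lane down with one fingertip so that the spring-closed hold-down flap swings up, and while it is held open slide the dish under the flap with the other fingertip until it rests against the back stop. Then let the bar come up so that the flap closes onto the dish, and leave it clamped there. Nothing is to be gripped: the dish only slides on the platform, is never lifted or tipped, and the other things on the table stay where they are.

Things in the scene. Friction and masses are not known exactly. Their poses are not given: they have to be found in the camera images.
- rocker: bench rocker, not running, fixed to the table: white housing, dark level platform on top, its surface 72 mm above the table. Origin: on the table, under the centre line of the dish lane, 45.5 mm in front of the dish's home. x runs along the lane from its open front end to the back stop, y left across the lane, z up; the platform spans x -125..+95, y -55..+50 mm. Overall height 95 mm.
- seat (a point): where the centre of the dish's underside lies when home: on the platform, 45.5 mm ahead of the rocker's origin, on the lane's centre line; axes as the rocker's. The lane lies between two rails 9 mm high, inner faces at y = +-32.5 mm; the right rail flares out by 11 mm in front of x = -8 mm. The 12 mm high back stop has its face at rocker x = +76 mm.
- flap (a joint): spring-closed steel hold-down flap, 34 mm along x 66 mm across the lane, 3 mm thick; it bars the lane and the dish cannot push it open. Rad: 0 = closed, empty; about 0.15 = resting on the dish's lid; above 0.22 = clear of the dish; 0.42 = fully open (stop), free edge 34 mm above the platform. Pressing the black release bar (same part, see-saw) lifts it: 2 N at first, 4 N fully down; let go, it shuts.
- flap_edge (a point): middle of the flap's front edge (the edge that faces the coming dish). The flap covers rocker x = +39.5 to +73.5 mm, so the front 24 mm of a seated dish stay uncovered. Its hinge shaft runs along the lane at rocker y = +41 mm, 17.5 mm above the platform; three bearing blocks on it (y 35 to 47 mm) reach 23 mm above the platform.
- bar (a point): on the black release bar's upper face, mid-width, 45 mm in front of the rocker's origin. The bar is a straight strip 17 mm wide along the lane's left side, rocker x = -120..+82 mm, middle at y = +65 mm, outside the platform's edge. Upper face 15 mm above the platform when closed, 10 mm at joint 0.22, 5 mm fully down. Smooth: a fingertip may press it anywhere and slide along it.
- dish: covered round petri dish of smooth clear plastic, 60 mm diameter, 14 mm high, 30 to 55 g, loose on the platform in the front part of the lane; origin at the centre of its underside, z up
- dropper_white: dropper bottle with white bulb, 28 mm diameter, 84 mm tall, standing on the table just right of the rocker; origin under its centre; leave it alone
- dropper_dark: amber dropper bottle with black bulb, 28 mm diameter, 84 mm tall, on the table just right of the rocker; origin under its centre; leave it alone
- spare_dish: second petri dish, 60 mm diameter, 14 mm high, on the table to the left of the rocker's far end; origin under its centre; leave it alone
- timer: bench timer 58 x 66 x 19 mm on the table; origin under its centre; leave it alone
- forceps: steel forceps 121 mm long, 9 mm high, on the table; origin under its centre; leave it alone
- marker: marker pen 135 mm long, 16 mm thick, on the table; origin under its centre; leave it alone
Mind the look-alikes: they are no part of the job. Leave any black look-alike of the dish alone.

How it is judged:
On the way, in this order (a step that is already met when the one before it is completed fails the run):
1. the flap is held up clear while the dish is still in front of it (value of joint flap above 0.2 rad and x of dish in the frame of seat below -0.033 m), for 0.1 s.
2. with the flap still held up, the dish has been slid under it up to the back stop (value of joint flap above 0.2 rad and x of dish in the frame of seat above -0.004 m), for 0.1 s.
At the end, for the whole second after the job is handed in: the dish lies flat and still on the platform within 4 mm of the back stop (within 6 mm of its seat), and the flap has been let down so that it rests on the dish's lid (joint between 0.10 and 0.20 rad) (x of dish in the frame of seat above -0.004 m and distance between dish and seat below 0.006 m and angle between dish's own z axis and vertical below 0.06 rad and value of joint flap between 0.1 and 0.2 rad and linear speed of dish below 0.01 m/s); the robot touches nothing.
It fails at once if the dish was lifted off the platform (z of dish in the frame of seat above 0.006 m).
It fails at once if the dish fell off the platform (z of dish in the frame of seat below -0.01 m).
It fails at once if the dish was tipped (angle between dish's own z axis and vertical above 0.2 rad).
It fails at once if one of the other things on the table was moved (more than 20 mm) (distance of any of dropper_white, dropper_dark, spare_dish, timer, forceps, marker from where it was at the start of the episode above 0.02 m).
It also fails if it takes over 51 s, if anything falls off the work surface, if the arm or the gripper's body presses on something with over 40 N, if the wrist force passes 120 N, or if a joint passes its speed limit or range.

## Working session

There is one attempt and no reset: what is moved stays moved. The work goes in short steps, Python scripts to look and compute and a shell command to move; the robot and the scene stay as the last step left them, time stands still between calls to the robot, and variables do not carry over. Pictures are saved under pics/ and viewed, at most 10 in all, crops included, and the job is handed in when it is done.

```bash
mkdir -p pics; ls
python3 - <<'E'
from plant import *
import cv2,numpy as np
s=sense();print(s['time_s'],s['tool_pos'],s['tool_rot'],s['gripper_width'])
for n in ["top","side"]:
    print(n,camera_info(n)); cv2.imwrite(f"pics/{n}0.png",capture(n)[:,:,::-1])
E
```

```text
pics
0.0 [0.1542984  0.52739401 0.23039351] [ 3.10792703e+00 -4.45653690e-01 -4.09566245e-04] 0.08546840504745563
top {'vfov': 46.83281120274262, 'cx': 274.52000283865436, 'cy': 211.37320922886764, 'k1': -0.04830277280694151, 'position': array([0.28196324, 0.00536167, 1.1617708 ]), 'rotation': array([ 0.13237104, -0.17695054, -1.53759328])}
side {'vfov': 54.31368361412932, 'cx': 277.6698900983244, 'cy': 206.2524159959114, 'k1': -0.0029533777586808908, 'position': array([0.20785322, 0.71466749, 0.49554786]), 'rotation': array([ 0.2830677 , -1.41479886, -2.40736308])}
```

View pics/top0.png

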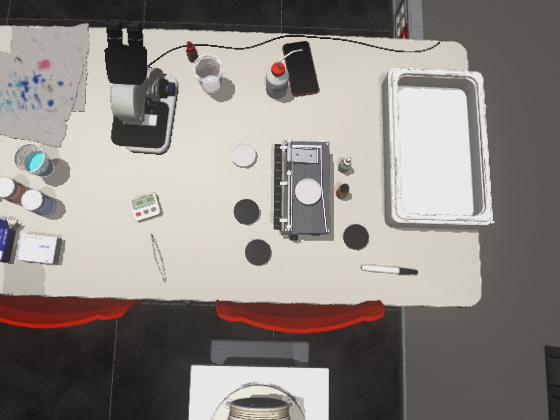

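View pics/side0.png

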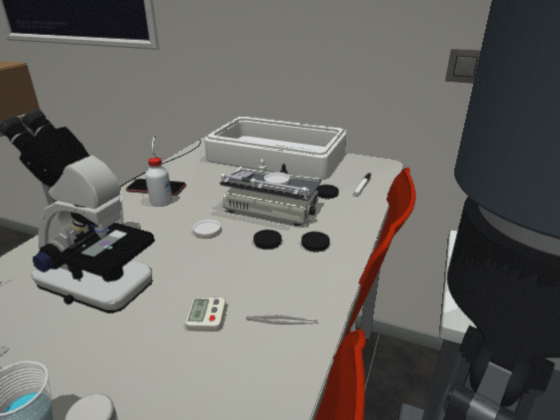

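```bash
cat > h.py <<'E'
import numpy as np,cv2
from scipy.spatial.transform import Rotation as R
from plant import *
def K(c):
    f=210/np.tan(np.radians(c['vfov'])/2); return np.array([[f,0,c['cx']],[0,f,c['cy']],[0,0,1]])
def cast(c,uv,z):
    # pixels -> points on plane z
    p=cv2.undistortPoints(np.array(uv,float).reshape(-1,1,2),K(c),np.array([c['k1'],0,0,0,0.])).reshape(-1,2)
    d=R.from_rotvec(c['rotation']).apply(np.c_[p[:,0],-p[:,1],-np.ones(len(p))])
    return c['position']+d*((z-c['position'][2])/d[:,2])[:,None]
def proj(c,P):
    q=R.from_rotvec(c['rotation']).inv().apply(np.atleast_2d(P)-c['position'])
    return cv2.projectPoints(q*[1,-1,-1],np.zeros(3),np.zeros(3),K(c),np.array([c['k1'],0,0,0,0.]))[0].reshape(-1,2)
E
python3 - <<'E'
from h import *
c=camera_info('top')
print(cast(c,[[308,190]],.086),cast(c,[[279,145],[279,230]],.087),cast(c,[[290,236],[331,236],[329,142]],.072))
print(cast(c,[[345,165],[343,191],[244,156]],.04),cast(c,[[246,211],[258,251],[356,236]],.014))
print(R.from_rotvec(sense()['tool_rot']).as_matrix().round(3))
im=cv2.imread('pics/top0.png')
cv2.imwrite('pics/top0c.png',cv2.resize(im[125:250,225:375],None,fx=5,fy=4.8,interpolation=cv2.INTER_CUBIC))
E
```

```text
[[ 0.55018792 -0.0981547   0.086     ]] [[ 0.65558893 -0.02926105  0.087     ]
 [ 0.45541848 -0.03380492  0.087     ]] [[ 0.44477744 -0.05967393  0.072     ]
 [ 0.44747071 -0.15327747  0.072     ]
 [ 0.67257234 -0.14826228  0.072     ]]
[[ 0.62690162 -0.1917762   0.04      ]
 [ 0.56193792 -0.1866288   0.04      ]
 [ 0.6411104   0.05305259  0.04      ]] [[ 0.51119944  0.04418972  0.014     ]
 [ 0.41525978  0.01226738  0.014     ]
 [ 0.45799963 -0.22221735  0.014     ]]
[[ 0.96  -0.281 -0.   ]
 [-0.281 -0.96  -0.002]
 [ 0.     0.002 -1.   ]]
```

View pics/top0c.png

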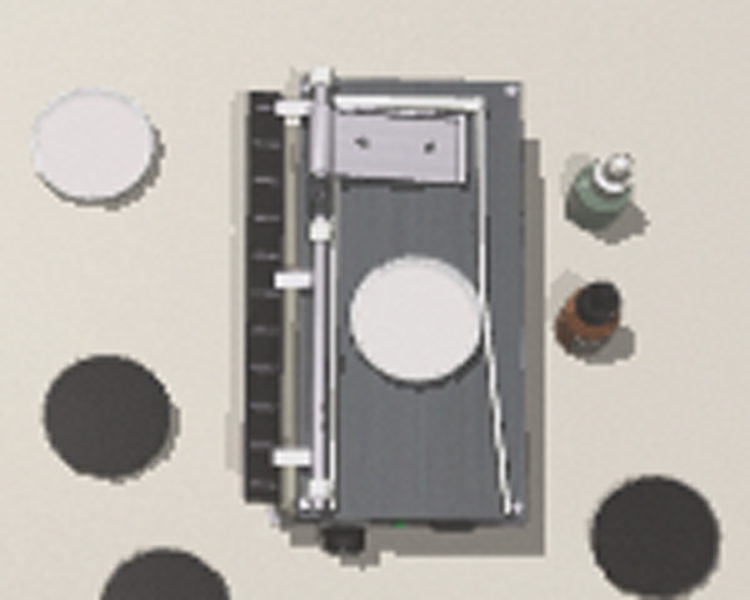

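The top view shows the rocker with its lane close to world +x (yaw about 1.3°). In the crop the dish is at (417,318), the flap at (400,145) and the bar along column 262. I'll move above it for a close look.

```bash
python3 -m handwheel '[3,2.8,0,-1,7,6.6,0,-3,11,10.4,0,-5,15,14.2,0,-7,19,18,0,-9,23,21.8,0,-11,27,25.6,0,-13,31,29.4,0,-15,35,33.2,0,-17,39,37,0,-17.6,43,40.8,0,-17.6,46,43.8,0,-17.6,48.5,46,0,-17.6,49.8,47.1,0,-17.6,49.8,47.1,0,-17.6,49.8,47.1,0,-17.6,49.8,47.1,0,-17.6]'
python3 - <<'E'
from h import *
s=sense();print(s['time_s'],s['tool_pos'],R.from_rotvec(s['tool_rot']).as_matrix().round(3),s['force'])
c=camera_info('wrist');print(c)
cv2.imwrite('pics/w1.png',capture('wrist')[:,:,::-1])
E
```

```text
time_s: 2.22
tool_pos: [0.4998, -0.0633, 0.2315]
tool_rot: [-3.141, -0.037, -0.001]
force: [-0.2, -0.1, -0.8]
gripper_width: 0.0853
grasp_force: 0.0
2.225 [ 0.49983074 -0.06327464  0.23153401] [[ 1.     0.024  0.   ]
 [ 0.024 -1.     0.   ]
 [ 0.    -0.    -1.   ]] [-0.21712954 -0.13393141 -0.75735707]
{'vfov': 62.415083644475054, 'cx': 284.8823703027409, 'cy': 212.92505680519807, 'k1': -0.058755815578988416, 'position': array([ 0.56413416, -0.06290209,  0.37259462]), 'rotation': array([-0.20763071,  0.20223867, -1.53822808])}
```

View pics/w1.png

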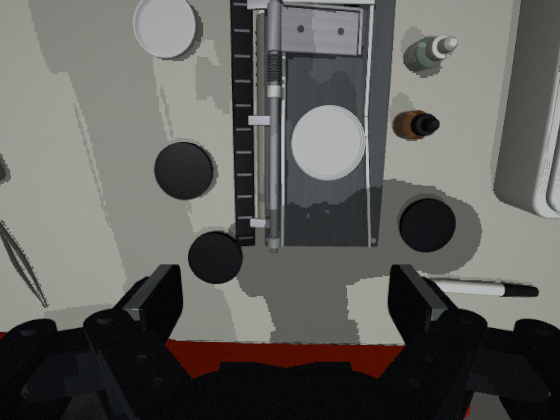

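The wrist view shows the dish at about (328,143), the bar in columns 233–255, the flap's front edge at row ~53, and the platform's front edge at row 246.

Run:
```python
from h import *
c=camera_info('wrist'); im=cv2.imread('pics/w1.png'); g=cv2.cvtColor(im,cv2.COLOR_BGR2GRAY)
m=((g>125)*255).astype(np.uint8); m[:, :285]=0;m[:,366:]=0;m[:95]=0;m[190:]=0
m=cv2.morphologyEx(m,cv2.MORPH_OPEN,np.ones((7,7)))
k=max(cv2.findContours(m,0,1)[0],key=cv2.contourArea);e=cv2.fitEllipse(k);print(e)
d=cast(c,[e[0]],.085)[0];print('dish',d)
for r in (30,100,180,225): print(r,g[r,225:300].tolist(),g[r,355:400].tolist())
print(g[225:260,330].tolist(), g[225:260,243].tolist(),g[40:66,320].tolist())
```

```text
((328.0465087890625, 142.19070434570312), (72.77372741699219, 75.16339111328125), 35.022605895996094)
dish [ 0.5477474  -0.09876104  0.085     ]
30 [133, 135, 135, 135, 134, 95, 29, 25, 40, 86, 99, 99, 99, 99, 99, 101, 102, 103, 101, 101, 101, 102, 101, 103, 82, 25, 16, 26, 134, 135, 123, 67, 69, 82, 85, 89, 92, 97, 93, 64, 65, 71, 80, 100, 114, 122, 136, 147, 147, 141, 134, 124, 113, 103, 88, 73, 104, 127, 127, 126, 126, 126, 127, 127, 127, 127, 127, 126, 127, 126, 127, 124, 105, 67, 63] [146, 143, 122, 74, 123, 154, 140, 93, 74, 74, 72, 66, 69, 88, 144, 182, 180, 138, 68, 76, 73, 72, 72, 73, 75, 75, 76, 76, 76, 74, 74, 75, 77, 75, 78, 76, 76, 73, 87, 154, 153, 153, 154, 152, 152]
100 [138, 138, 138, 138, 141, 155, 141, 46, 20, 26, 19, 23, 26, 24, 26, 23, 23, 25, 22, 25, 22, 20, 21, 16, 22, 21, 20, 14, 91, 138, 138, 118, 76, 76, 87, 89, 90, 95, 99, 82, 65, 73, 73, 72, 73, 92, 112, 122, 128, 132, 121, 103, 82, 52, 36, 38, 58, 146, 178, 155, 92, 37, 62, 72, 69, 70, 71, 71, 72, 71, 69, 69, 68, 70, 69] [66, 74, 81, 80, 79, 78, 77, 77, 73, 64, 129, 185, 182, 140, 59, 79, 76, 76, 75, 76, 
[... 844 characters left out ...]
6, 83, 86, 87, 83, 76, 58, 50, 47, 58, 110, 132, 109, 68, 45, 46, 49, 48, 48, 49, 47, 47, 46, 46, 45, 49, 47, 48, 47] [47, 46, 45, 48, 46, 48, 48, 46, 45, 43, 41, 48, 65, 121, 127, 94, 53, 46, 44, 46, 46, 47, 45, 48, 74, 93, 95, 94, 96, 94, 94, 93, 95, 96, 96, 94, 95, 95, 93, 96, 94, 94, 88, 67, 29]
[46, 45, 45, 44, 46, 45, 46, 46, 47, 46, 45, 45, 46, 46, 46, 44, 46, 47, 47, 47, 46, 82, 94, 96, 95, 95, 96, 96, 95, 95, 95, 95, 95, 97, 95] [26, 28, 26, 28, 27, 28, 28, 26, 22, 17, 19, 26, 59, 58, 32, 19, 17, 15, 17, 17, 15, 75, 96, 96, 95, 96, 94, 94, 90, 86, 80, 79, 79, 78, 83] [145, 144, 145, 143, 141, 144, 144, 144, 147, 149, 149, 145, 129, 85, 47, 46, 47, 45, 67, 78, 79, 79, 80, 79, 79, 80]
```

Run:
```python
from h import *
c=camera_info('wrist')
p=cast(c,[[232,100],[253,100],[234.5,180],[253.8,180]],.087);print('bar',p.round(4))
q=cast(c,[[284.8,100],[364.8,100],[284.5,180],[365.5,180]],.081);print('rails',q.round(4))
print('front',cast(c,[[330,245.5]],.072),'barend',cast(c,[[243,237]],.087),'flapedge',cast(c,[[320,53]],.084))
d=np.diff(p[[0,2]],axis=0)[0];d2=np.diff(p[[1,3]],axis=0)[0];print(np.degrees([d[1]/d[0],d2[1]/d2[0]]))
```

```text
bar [[ 0.579  -0.021   0.087 ]
 [ 0.5794 -0.0376  0.087 ]
 [ 0.5151 -0.0222  0.087 ]
 [ 0.5154 -0.0383  0.087 ]]
rails [[ 0.5802 -0.0627  0.081 ]
 [ 0.582  -0.1273  0.081 ]
 [ 0.515  -0.0639  0.081 ]
 [ 0.5167 -0.1329  0.081 ]]
front [[ 0.45348397 -0.1072853   0.072     ]] barend [[ 0.46513998 -0.02892355  0.087     ]] flapedge [[ 0.61600096 -0.08918915  0.084     ]]
[1.13822357 0.67918096]
```

```bash
python3 -m handwheel '[-1,0,2,0,-1.5,0,4,0,-1.5,0,6,0,-1.5,0,8,0,-1.5,0,9.5,0,-1.5,0,10.5,0,-1.5,0,10.5,0,-1.5,0,10.5,0]' 0.4
python3 - <<'E'
from h import *
c=camera_info('wrist')
a=capture('wrist')[:,:,::-1]; b=capture('side')[:,:,::-1]
b=cv2.resize(b[140:230,200:350],(560,336),interpolation=cv2.INTER_CUBIC)
cv2.imwrite('pics/m2.png',cv2.resize(np.vstack([a[:,:],b])[:756],(560*600//756,600)) )
cv2.imwrite('pics/w2.png',a)
E
```

```text
time_s: 3.28
tool_pos: [0.4856, -0.0643, 0.127]
tool_rot: [3.141, 0.036, 0.002]
force: [-0.0, -0.3, 0.9]
gripper_width: 0.0511
grasp_force: 0.0
```

View pics/m2.png

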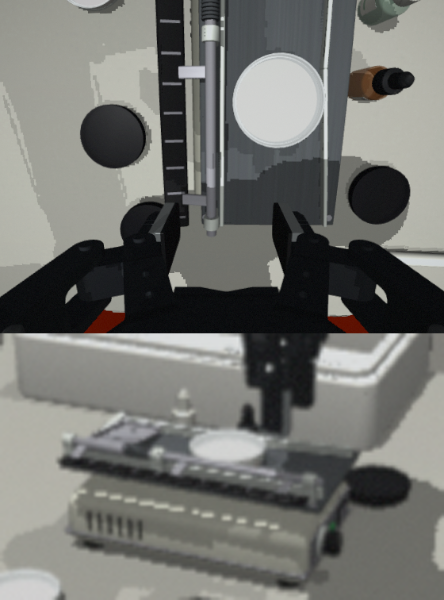

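Run:
```python
from h import *
c=camera_info('wrist');s=1.26
for z in (.127,.135): print(z,cast(c,np.array([[160,206],[177,204],[178,228],[274,204],[291,206]])*s,z).round(4))
im=cv2.imread('pics/w2.png');g=im[:,:,1]
print('dish',cast(c,[[279*s,101*s]],.086))
# predicted pixels of finger targets at bar height
print(proj(c,[[.4856,-.0315,.087],[.4856,-.0643-.0325,.079]])/s)
```

```text
0.127 [[ 0.4901 -0.0289  0.127 ]
 [ 0.4915 -0.0383  0.127 ]
 [ 0.4769 -0.0385  0.127 ]
 [ 0.4927 -0.0918  0.127 ]
 [ 0.4917 -0.1013  0.127 ]]
0.135 [[ 0.4935 -0.0309  0.135 ]
 [ 0.4948 -0.0398  0.135 ]
 [ 0.4811 -0.04    0.135 ]
 [ 0.4959 -0.0902  0.135 ]
 [ 0.495  -0.0992  0.135 ]]
dish [[ 0.54735222 -0.09841261  0.086     ]]
[[177.23653475 189.8809126 ]
 [269.09389733 188.08092899]]
```

```bash
python3 -m handwheel '[0,0,1,0,0,0,2,0,0,0,3,0,0,0,3.6,0,0,0,3.9,0,0,0,4.2,0,0,0,4.4,0,0,0,4.6,0,0,0,4.6,0]' 0.33
python3 -m handwheel '[0,0,0.2,0,0,0,0.4,0,0,0,0.6,0,0,0,0.8,0,0,0,0.8,0]'
python3 - <<'E'
from h import *
a=capture('wrist')[:,:,::-1]; b=capture('side')[:,:,::-1]
b=cv2.resize(b[140:230,200:350],(560,336),interpolation=cv2.INTER_CUBIC)
cv2.imwrite('pics/w3.png',a)
cv2.imwrite('pics/m3.png',cv2.resize(np.vstack([a,b]),(444,600)) )
E
```

```text
time_s: 4.5
tool_pos: [0.4852, -0.0646, 0.0805]
tool_rot: [3.141, 0.035, 0.001]
force: [-0.7, -0.1, 2.2]
gripper_width: 0.0572
grasp_force: 1.1
time_s: 5.12
tool_pos: [0.486, -0.0646, 0.0732]
tool_rot: [3.141, 0.036, 0.003]
force: [-1.4, -1.5, 7.5]
gripper_width: 0.0569
grasp_force: 3.5
```

View pics/m3.png

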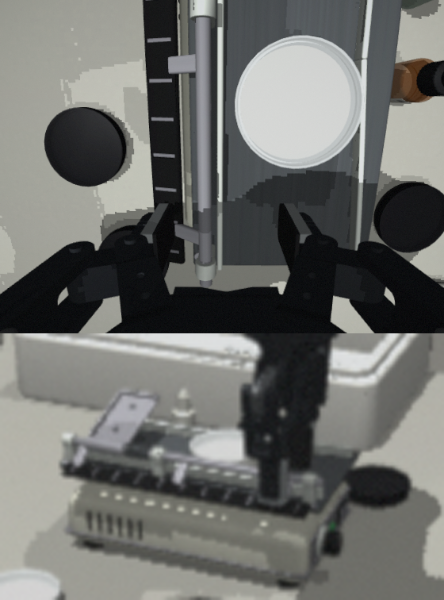

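The flap is fully up, with one finger on the bar and the other in the lane behind the dish. I'll ease the pressure, widen the fingers slightly, and start the slide.

```bash
python3 -m handwheel '[0,0,-0.1,0,0,0,-0.1,0,0.4,0,-0.1,0,0.9,0,-0.1,0,1.5,0,-0.1,0,2,0,-0.1,0,2.4,0,-0.1,0,2.8,0,-0.1,0,3.2,0,-0.1,0,3.6,0,-0.1,0,4,0,-0.1,0,4,0,-0.1,0]' 0.29
python3 - <<'E'
from h import *
a=capture('wrist')[:,:,::-1]; b=capture('side')[:,:,::-1]
b=cv2.resize(b[140:230,200:350],(560,336),interpolation=cv2.INTER_CUBIC)
cv2.imwrite('pics/m4.png',cv2.resize(np.vstack([a,b]),(444,600)) )
E
```

```text
time_s: 6.72
tool_pos: [0.5258, -0.0635, 0.0734]
tool_rot: [-3.141, -0.035, -0.002]
force: [-0.0, -0.7, 3.8]
gripper_width: 0.0602
grasp_force: 1.7
```

View pics/m4.png

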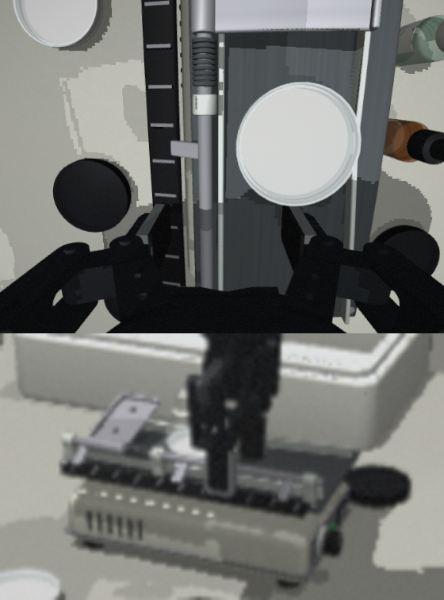

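The dish is sliding at finger contact, (298,145) in the view, and the flap is still up. I'll continue.

```bash
python3 -m handwheel '[0.4,0,0,0,0.9,0,0,0,1.4,0,0,0,1.9,0,0,0,2.4,0,0,0,2.9,0,0,0,3.4,0,0,0,3.9,0,0,0,4.3,0,0,0,4.7,0,0,0,5,0,0,0,5.2,0,0,0,5.2,0,0,0]'
python3 - <<'E'
from h import *
a=capture('wrist')[:,:,::-1]; b=capture('side')[:,:,::-1]
b=cv2.resize(b[140:230,200:350],(560,336),interpolation=cv2.INTER_CUBIC)
cv2.imwrite('pics/m5.png',cv2.resize(np.vstack([a,b]),(444,600)) )
E
```

```text
time_s: 8.45
tool_pos: [0.5774, -0.0624, 0.0734]
tool_rot: [-3.141, -0.035, -0.001]
force: [-1.1, 0.5, 3.9]
gripper_width: 0.0604
grasp_force: 1.7
```

View pics/m5.png

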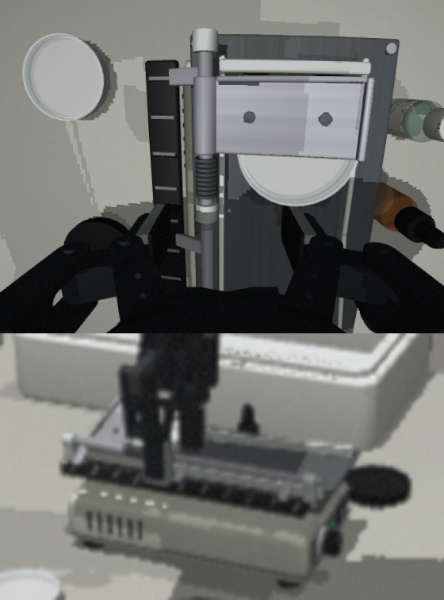

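The dish is under the raised flap, its rear edge at (295,205). I'll creep to the stop and watch the force.

```bash
python3 -m handwheel '[0.15,0,0,0,0.3,0,0,0,0.45,0,0,0,0.6,0,0,0,0.6,0,0,0]'
python3 -m handwheel '[0.1,0,0,0,0.2,0,0,0,0.2,0,0,0]'
```

```text
time_s: 9.18
tool_pos: [0.5833, -0.0622, 0.0733]
tool_rot: [3.141, 0.035, 0.0]
force: [-1.2, -0.1, 3.6]
gripper_width: 0.0603
grasp_force: 2.1
time_s: 9.55
tool_pos: [0.5837, -0.0624, 0.073]
tool_rot: [3.141, 0.034, -0.005]
force: [-5.9, 1.2, 6.0]
gripper_width: 0.0604
grasp_force: 4.4
```

```bash
python3 -m handwheel '[0,0,0,0,-0.3,0,0,0,-0.8,0,0,0,-1,0,0,0,-1,0,0,0]'
python3 - <<'E'
from h import *
c=camera_info('wrist');a=capture('wrist')[:,:,::-1]
cv2.imwrite('pics/w6.png',a)
g=cv2.cvtColor(a,cv2.COLOR_BGR2GRAY);s=1.26
P=proj(c,[[.6235,-.094,.086],[.5935,-.0945,.086],[.5935,-.0945,.072],[.654,-.0935,.084]]);print(P)
cc=int(P[1,0]);print(cc,[(r,int(g[r,cc])) for r in range(int(P[1,1])-20,int(P[1,1])+25)])
E
```

```text
time_s: 10.18
tool_pos: [0.5756, -0.0624, 0.0737]
tool_rot: [3.141, 0.035, 0.002]
force: [2.6, 0.3, 4.0]
gripper_width: 0.0605
grasp_force: 1.8
[[369.20442885 167.65840948]
 [364.10531599 243.49552056]
 [357.00151019 232.44448141]
 [373.03824672  82.32143503]]
364 [(223, 192), (224, 191), (225, 191), (226, 191), (227, 191), (228, 186), (229, 177), (230, 173), (231, 173), (232, 176), (233, 170), (234, 168), (235, 168), (236, 164), (237, 160), (238, 175), (239, 186), (240, 181), (241, 118), (242, 51), (243, 39), (244, 40), (245, 42), (246, 41), (247, 39), (248, 41), (249, 40), (250, 40), (251, 37), (252, 43), (253, 40), (254, 38), (255, 40), (256, 39), (257, 49), (258, 53), (259, 52), (260, 35), (261, 14), (262, 5), (263, 10), (264, 10), (265, 4), (266, 7), (267, 11)]
```

View pics/w6.png

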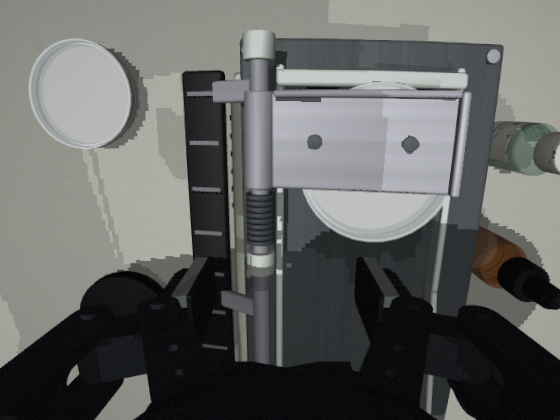

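The dish's far edge touches the back stop at (370,84) and its rear edge is at row 241, where the seated position predicts. I'll release the bar gently and retreat.

```bash
python3 -m handwheel '[0,0,-0.15,0,0,0,-0.3,0,0,0,-0.45,0,0,0,-0.6,0,0,0,-0.8,0,0,0,-1,0,0,0,-1.5,0,0,0,-2.5,0,0,0,-4.5,0,-1,0,-7,0,-2,0,-9,0,-2,0,-10,0,-2,0,-10,0,-2,0,-10,0]'
python3 - <<'E'
from h import *
c=camera_info('wrist');a=capture('wrist')[:,:,::-1]; b=capture('side')[:,:,::-1]
b=cv2.resize(b[140:230,200:350],(560,336),interpolation=cv2.INTER_CUBIC)
cv2.imwrite('pics/m7.png',cv2.resize(np.vstack([a,b]),(444,600)) )
P=proj(c,[[.5935,-.0945,.086]]);g=a[:,:,1];cc=int(P[0,0]);print(P,[(r,int(g[r,cc])) for r in range(int(P[0,1])-8,int(P[0,1])+9)])
E
```

```text
time_s: 11.98
tool_pos: [0.5549, -0.0628, 0.1723]
tool_rot: [-3.141, -0.035, 0.003]
force: [-0.3, 0.0, 0.0]
gripper_width: 0.0607
grasp_force: 0.0
[[332.74434844 161.66592893]] [(153, 206), (154, 207), (155, 200), (156, 198), (157, 210), (158, 202), (159, 190), (160, 180), (161, 126), (162, 84), (163, 83), (164, 82), (165, 84), (166, 83), (167, 84), (168, 83), (169, 84)]
```

View pics/m7.png

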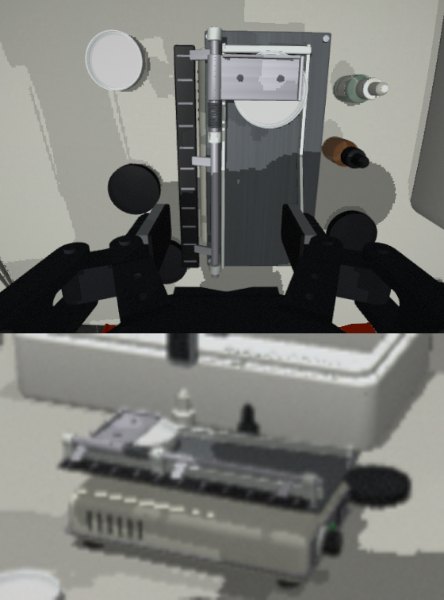

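The flap rests on the dish at (262,80) in the view. The dish's rear edge is where the seated position predicts, and the robot is clear of everything.

```bash
python3 -c "
from plant import *
print(close_job())"
```

```text
the job is handed in; nothing more can be done
None
```

The petri dish is against the back stop with the flap closed onto its lid, the arm is clear, and I handed the job in at about 12 s of the 51 s allowed; `close_job()` returned no verdict.

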